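# Hold a stand flange over a display's screw holes

## Robot

A 6-joint arm with a two-finger parallel gripper is mounted at the origin on the work surface. World frame = base frame: x ahead of the robot, y to its left, z up, the work surface at z = 0. Lengths are in m, angles in rad, forces in N, time in s.
With the tool pointing down it reaches from about 0.25 to 0.725 m from the base axis. Payload 4 kg.
Tool frame: the origin (TCP) lies at the very end of the fingers, on their centre line; the grasp point (between the pads) lies 19 mm behind it; z points along the fingers, y is the line along which they close (so a half turn about z gives the same grasp; the last joint's range is limited). The gripper opens to 85 mm and grips with 20 to 120 N. Pads are 22 mm wide; open, the fingers measure 114 mm over their backs; the gripper's body (76 mm by 85 mm) begins 54 mm behind the grasp point. The pads swing forward as they close: fully open they stand 13 mm farther back than shut.
Start: joints at [-1.299, 0.241, 0.005, 1.335, 0, 1.571], TCP at [0.134, -0.482, 0.231] pointing down, gripper open.
Joint ranges: [-2.72, 2.72], [-1.05, 1.87], [-1.09, 1.28], [-1.99, 2.15], [-1.42, 1.44], [-3.14, 3.14]. Speed limits (rad/s): [2.79, 2.79, 3.14, 3.14, 3.14, 3.14].

## Interface

Orientations are given as a unit quaternion [x, y, z, w].
In Python, from workcell import telemetry, vision, workorder gives the robot as it stands.
- The arm moves only by the shell command python3 -m inch 'ROWS'. ROWS is JSON, a list of rows, each a list of 3 entries, a list of its own where there are three numbers: the turn, a rotation vector about the tool's x, y, z scaled (see below), then the shift along the tool's x, y, z scaled (see below), then the closure, from -1 (fully open) to 1 (shut). A call has 1 to 10 rows; each row shifts and turns the commanded pose from where the row before left it, along the tool's axes as they then stand; what a row does not reach is not made up. The controller multiplies each number of a shift by 0.3 m and each number of a turn by 360 degrees. A row lasts 1/12 s, in which the tool goes at most 41.7 mm and 7.16 degrees, less where a joint would pass 70% of its speed; a pose out of reach is approached as far as the arm can. A call with a number of a shift or a turn outside -1 to 1 is refused whole. A call with a gripper value outside its range is refused whole. The fingers move at their own pace and stop on an object; the grip force is fixed at half the most. Time passes only in rows, so rows that do not move let the fingers close. It gives the time, the measured TCP pose, the force, the opening and the grip force at its end, in the units of the state.
- telemetry.get_obs(): the state, without advancing time (a new reading comes with each control period).
- vision.camera(name): name is "scene" or "top"; returns a dict with "img" (384x512x3 uint8, red, green, blue), "fov_y" (degrees; the focal length in pixels is half the picture's height over the tangent of half this angle, whatever the lens; pixels are square), "cx", "cy" (the principal point, pixels), "pose" (4x4, takes a point from camera to world coordinates). Camera axes: x right, y up, looking along -z (the intrinsics and any distortion apply to the point x, -y, -z); pixel columns grow to the right and rows downward; lengths in m; the calibration is good to about 2 mm. A picture is of the moment at which its call begins. There is no depth.
- workorder.job_done(): hands the job in; it is judged then, once.
The state is a dict: "clock": time; "joint_pos": joint angles; "joint_vel": joint speeds; "tau": joint torques, N m; "eef_pos": TCP position; "tool_rot": TCP orientation; "ft_force": force on the tool from outside, world axes, zero at the start; "ft_torque": the same for the moment, N m; "grip_width": finger opening in m; "grasp_force": force on a finger pad.
Only numpy, scipy, OpenCV 4.12 (cv2) and the standard library are available. Lean on these libraries where they do the work, as an engineer would, in place of code of your own. Each camera call takes 0.05 s, during which the arm holds its last target. There are 200 camera calls.

## Task

Move the small carton off the back of the face-down display and stand it flat in the open desk tray, letting go of it there. Then pick up the dark steel mounting flange by its neck and hold it level, about a centimetre above the display's back, with all four holes lined up over the four threaded holes so that the screws could go in; never let it touch the display, and leave the other things on the desk where they are. Finish while still holding it there in the gripper, steady: do not put it down or let go.

Things in the scene. Friction and masses are not known exactly. Their poses are not given: they have to be found in the camera images.
- display: Small display, face down, fixed. Black panel 170 (x) x 260 (y) x 14 mm; centred on it a raised white housing 110 x 150 mm, flat top 34 mm above the desk, with 4 brass threaded holes (12 mm disc, dark centre) in a trapezium: wide pair 82 mm apart on the +x side, narrow pair 52 mm apart on the -x side, 60 mm between. Origin: centre of underside; +x away from the robot within 0.35 rad
- flange: Loose dark steel stand flange, 0.2 to 0.45 kg, flat on the desk left or right of the display: plate 84 (x) x 106 (y) x 5 mm, square neck 30 x 30 mm upright on its centre, 5 to 45 mm above the underside, sides along x and y. Four 11 mm holes in the display's trapezium: wide pair +x, narrow pair -x. Origin: centre of underside, z up; yaw within 0.8 rad of the robot's x
- carton: Small plain cardboard carton with a strip of paper tape, loose, 66 (x) x 44 (y) x 38 mm high, 0.1 to 0.21 kg, standing at the start on the display's housing over the threaded holes. Origin: centre of its underside; z up
- tray: Shallow open grey desk tray, fixed, does not slide: outside 160 (x) x 120 (y) x 26 mm high, walls and floor 5 mm thick (inside 150 x 110 mm, inner floor 5 mm above the desk). It lies on the other side of the display from the flange. Origin: centre of the underside; z up
- mouse: Bystander: black computer mouse 100 x 58 x 30 mm. Origin: centre of the underside
- bulk_carton: Bystander: larger plain cardboard carton 90 x 60 x 45 mm standing on the desk. Origin: centre of the underside
- screwdriver: Bystander: screwdriver with black handle, 190 mm long, lying on the desk
- thread0 (a point): Threaded hole in the display's housing (wide pair, +y), at x 30, y 41 mm in the display's frame, on the housing's top face, 34 mm above the desk; belongs with hole0
- thread1 (a point): Threaded hole in the display's housing (wide pair, -y), at x 30, y -41 mm in the display's frame, on the housing's top face, 34 mm above the desk; belongs with hole1
- thread2 (a point): Threaded hole in the display's housing (narrow pair, -y), at x -30, y -26 mm in the display's frame, on the housing's top face, 34 mm above the desk; belongs with hole2
- thread3 (a point): Threaded hole in the display's housing (narrow pair, +y), at x -30, y 26 mm in the display's frame, on the housing's top face, 34 mm above the desk; belongs with hole3
- hole0 (a point): Through hole in the flange (wide pair, +y), at x 30, y 41 mm in the flange's frame, on its underside
- hole1 (a point): Through hole in the flange (wide pair, -y), at x 30, y -41 mm in the flange's frame, on its underside
- hole2 (a point): Through hole in the flange (narrow pair, -y), at x -30, y -26 mm in the flange's frame, on its underside
- hole3 (a point): Through hole in the flange (narrow pair, +y), at x -30, y 26 mm in the flange's frame, on its underside
There are look-alikes about, which are no part of the job. What is shaped like the flange but red or yellow is not meant.

How it is judged:
On the way, in this order (a step that is already met when the one before it is completed fails the run):
1. the carton stands flat in the tray, let go and at rest (x of carton in the frame of tray between -0.056 and 0.056 m and y of carton in the frame of tray between -0.036 and 0.036 m and z of carton in the frame of tray between 0 and 0.012 m and angle between carton's own z axis and vertical below 0.12 rad and contact force between carton and the fingers below 0.2 N and linear speed of carton below 0.03 m/s), for 0.2 s.
2. the flange is lifted off the desk in the gripper (height (world z) of flange above 0.02 m and contact force between flange and the fingers above 1 N), for 0.2 s.
At the end, for the whole second after the job is handed in: Gripper holds the flange still, level within 4.5 degrees, underside 4 to 20 mm above the housing, touching neither display nor carton, each hole within 3.5 mm of its own threaded hole (wide pair over wide pair); carton stands flat, at rest and untouched on the tray floor (all of step 1 and horizontal distance between hole0 and thread0 below 0.0035 m and horizontal distance between hole1 and thread1 below 0.0035 m and horizontal distance between hole2 and thread2 below 0.0035 m and horizontal distance between hole3 and thread3 below 0.0035 m and z of flange in the frame of display between 0.038 and 0.054 m and angle between the z axis of flange and the z axis of display, either way round below 0.08 rad and angle between flange's own z axis and vertical below 0.08 rad and contact force between flange and the fingers above 1 N and contact force between flange and display below 0.2 N and contact force between flange and carton below 0.2 N and linear speed of flange below 0.02 m/s); the arm keeps its last pose, push and grip.
It fails at once if the flange touches the display (contact force between flange and display above 1 N).
It fails at once if a bystander is moved more than 30 mm (distance of any of mouse, bulk_carton, screwdriver from where it was at the start of the episode above 0.03 m).
It also fails if it takes over 58 s, if anything falls off the work surface, if the arm or the gripper's body presses on something with over 40 N, if the wrist force passes 120 N, or if a joint passes its speed limit or range.

## Working session

There is one attempt and no reset: what is moved stays moved. The work goes in short steps, Python scripts to look and compute and a shell command to move; the robot and the scene stay as the last step left them, time stands still between calls to the robot, and variables do not carry over. Pictures are saved under pics/ and viewed, at most 10 in all, crops included, and the job is handed in when it is done.

```bash
mkdir -p pics; ls
python3 - <<'E'
from workcell import telemetry, vision
import cv2,numpy as np
for n in("top","scene"):
    c=vision.camera(n); cv2.imwrite(f"pics/{n}0.png",c["img"][:,:,::-1])
    np.savez(f"{n}0.npz",**{k:v for k,v in c.items()})
    print(n,{k:v for k,v in c.items() if k!="img"})
print(telemetry.get_obs())
E
```

```text
pics
top {'fov_y': 50.62067473299563, 'cx': 257.0167319044515, 'cy': 201.66971718676714, 'pose': array([[ 0.00333526,  0.99375797, -0.11150771,  0.32872816],
       [-0.99994601,  0.00221691, -0.01015185, -0.1019926 ],
       [-0.00984128,  0.11153555,  0.99371171,  1.27286395],
       [ 0.        ,  0.        ,  0.        ,  1.        ]])}
scene {'fov_y': 47.86756864322917, 'cx': 248.78857212880104, 'cy': 185.8426685611659, 'pose': array([[-0.38478372, -0.75323251,  0.53346254,  1.13294806],
       [ 0.92299829, -0.3164827 ,  0.21889007,  0.17975463],
       [ 0.00395654,  0.57661035,  0.8170097 ,  1.05123045],
       [ 0.        ,  0.        ,  0.        ,  1.        ]])}
{'clock': 0.1, 'joint_pos': array([-1.29902249e+00,  2.41352505e-01,  3.85782225e-03,  1.33519036e+00,
       -3.29702233e-06,  1.57079790e+00]), 'joint_vel': array([ 0.00075113, -0.00157813,  0.0027576 , -0.00089198,  0.00016863,
        0.000391  ]), 'tau': array([-5.55202641e-04, -3.73139048e+01,  2.53009576e+01,  1.08502209e-02,
       -3.72991587e-05, -1.43415861e-05]), 'eef_pos': array([ 0.13406832, -0.4811065 ,  0.23049412]), 'tool_rot': array([ 9.90781235e-01,  1.35468269e-01, -1.29565545e-04, -9.35430279e-04]), 'ft_force': array([-0.5457853 , -0.84776238,  0.26689419]), 'ft_torque': array([-0.03725239, -0.02241591, -0.0036957 ]), 'grasp_force': 0.0, 'grip_width': 0.0854446658989114}
```

View pics/top0.png

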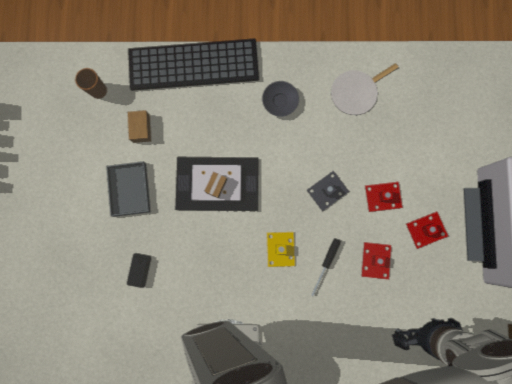

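View pics/scene0.png

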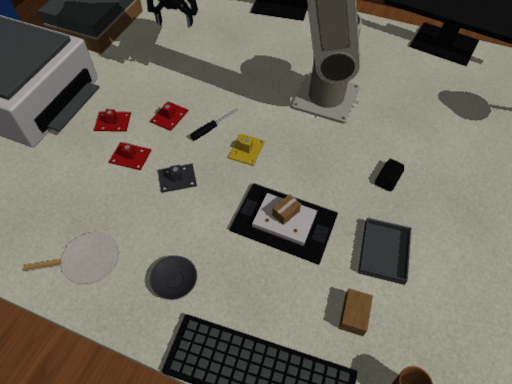

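The top view shows the display near (217,184), the small carton at (216,185), the tray at (129,189), the dark flange at (328,191), the mouse at (139,270) and the bulk carton at (139,126). The red and yellow flanges are decoys, and the screwdriver is at (328,265). The scene view agrees: carton at (287,209), tray at (385,250), dark flange at (177,177).

```bash
cat > h.py <<'E'
import numpy as np,cv2
from workcell import telemetry, vision
def cam(n):
    return vision.camera(n)
def ray(c,u,v):
    f=c["img"].shape[0]/2/np.tan(np.radians(float(c["fov_y"]))/2)
    d=np.array([(u-c["cx"])/f,-(v-c["cy"])/f,-1.]); P=np.asarray(c["pose"])
    return P[:3,3],P[:3,:3]@d
def plane(c,u,v,z):
    o,d=ray(c,u,v); return (o+d*(z-o[2])/d[2])
def planes(c,pts,z): return np.array([plane(c,u,v,z)[:2] for u,v in pts])
def proj(c,p):
    f=c["img"].shape[0]/2/np.tan(np.radians(float(c["fov_y"]))/2)
    P=np.asarray(c["pose"]); q=P[:3,:3].T@(np.asarray(p)-P[:3,3])
    return np.array([c["cx"]+f*q[0]/-q[2],c["cy"]-f*q[1]/-q[2]])
def tri(c1,a,c2,b):
    o1,d1=ray(c1,*a);o2,d2=ray(c2,*b)
    s=np.linalg.lstsq(np.c_[d1,-d2],o2-o1,rcond=None)[0]
    return (o1+d1*s[0]+o2+d2*s[1])/2, np.linalg.norm(o1+d1*s[0]-o2-d2*s[1])
E
python3 - <<'E'
from h import *
t=dict(np.load("top0.npz"));s=dict(np.load("scene0.npz"))
a=cv2.resize(t["img"][150:225,95:355],None,fx=3,fy=3,interpolation=cv2.INTER_CUBIC)
b=cv2.resize(s["img"][150:290,150:420],None,fx=2.8,fy=2.8,interpolation=cv2.INTER_CUBIC)
a=np.pad(a,((0,0),(0,max(0,b.shape[1]-a.shape[1])),(0,0)));b=np.pad(b,((0,0),(0,a.shape[1]-b.shape[1]),(0,0)))
o=np.vstack([a,b])[:,:,::-1];print(o.shape);cv2.imwrite("pics/crop.png",o)
for n,uv in dict(disp=(217,184,.03),tray=(129,189,.026),fl=(328,191,.005),mouse=(139,270,.02),bulk=(139,126,.045)).items(): print(n,plane(t,*uv))
# black panel box
for nm,c in(("t",t),("s",s)):
  hsv=cv2.cvtColor(c["img"],cv2.COLOR_RGB2HSV)
  roi=np.zeros(hsv.shape[:2],np.uint8)
  if nm=="t": roi[150:220,165:265]=1
  else: roi[170:265,225:345]=1
  m=((hsv[...,2]<60)&(roi>0)).astype(np.uint8)
  cs,_=cv2.findContours(m,cv2.RETR_EXTERNAL,cv2.CHAIN_APPROX_NONE);k=max(cs,key=cv2.contourArea)
  q=cv2.approxPolyDP(cv2.convexHull(k),6,True)[:,0].astype(float);print(nm,q.tolist())
  p=planes(c,q,.014);print(p.round(4).tolist(),np.linalg.norm(np.roll(p,-1,0)-p,axis=1).round(4))
E
```

```text
(617, 780, 3)
disp [0.52301685 0.03490022 0.03      ]
tray [0.50741996 0.30918461 0.026     ]
fl [ 0.5052805  -0.31228608  0.005     ]
mouse [0.25834704 0.27084522 0.02      ]
bulk [0.70308629 0.2793022  0.045     ]
t [[257.0, 159.0], [257.0, 209.0], [176.0, 208.0], [178.0, 158.0]]
[[0.6056, -0.0886], [0.447, -0.0892], [0.4495, 0.1637], [0.6085, 0.1614]] [0.1586 0.2528 0.159  0.25  ]
s [[253.0, 184.0], [336.0, 212.0], [318.0, 263.0], [229.0, 229.0]]
[[0.4448, -0.0893], [0.4438, 0.1631], [0.6131, 0.1631], [0.6104, -0.0924]] [0.2524 0.1694 0.2555 0.1656]
```

View pics/crop.png

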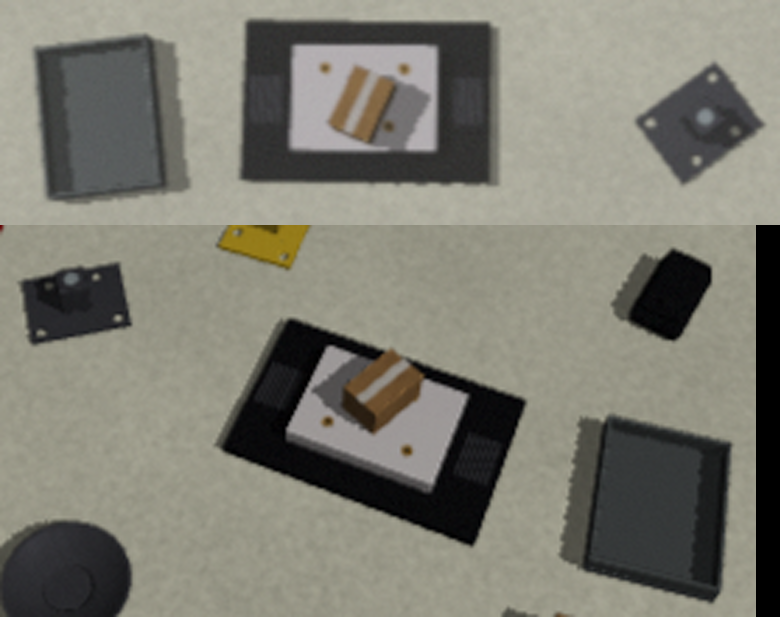

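The crop shows the carton with its tape running along the long axis, and the top view has three brass discs visible. The flange's near-white holes and pale neck top are clear. Next I measure them all.

```bash
cat >> h.py <<'E'
def blobs(mask,off,amin=3):
    n,_,st,ce=cv2.connectedComponentsWithStats(mask.astype(np.uint8))
    return [(tuple((ce[i]+off).round(2)),int(st[i,4])) for i in range(1,n) if st[i,4]>=amin]
def crop(c,x0,y0,x1,y1,k=6):
    im=cv2.resize(c["img"][y0:y1,x0:x1],None,fx=k,fy=k,interpolation=cv2.INTER_CUBIC)
    return im, lambda p:(np.asarray(p,float)+.5)/k-.5+np.array([x0,y0])
E
python3 - <<'E'
from h import *
t=dict(np.load("top0.npz"));s=dict(np.load("scene0.npz"))
B={}
for nm,c,r in(("t",t,(165,150,265,220)),("s",s,(225,170,345,265))):
    im,f=crop(c,*r); h=cv2.cvtColor(im,cv2.COLOR_RGB2HSV)
    br=cv2.inRange(h,(5,70,40),(30,255,255))
    out=[]
    n,l,st,ce=cv2.connectedComponentsWithStats(br)
    for i in range(1,n):
        if st[i,4]>60:
            p=f(ce[i]); print(nm,p.round(2),st[i,4],plane(c,*p,.034).round(4))
    # black panel + white housing rect
    hull=lambda m:cv2.convexHull(max(cv2.findContours(m,0,1)[0],key=cv2.contourArea))
    wh=cv2.inRange(h,(0,0,135),(180,60,255))
    if nm=="t": wh[:, :20*6]=0; wh[:,76*6:]=0; wh[:12*6]=0; wh[54*6:]=0
    else: wh[:20*6]=0;
    bk=cv2.inRange(h,(0,0,0),(180,255,75))
    for a,m,z in(("panel",bk,.014),("house",wh,.034),("carton",br,.072)):
        k=hull(m)[:,0]; w=planes(c,[f(p) for p in k],z)*1000
        print(a,cv2.minAreaRect(w.astype(np.float32)))
# tray top, flange
im,f=crop(t,95,150,165,228);g=cv2.cvtColor(im,cv2.COLOR_RGB2HSV)[...,2]
k=cv2.convexHull(max(cv2.findContours((g<105).astype(np.uint8),0,1)[0],key=cv2.contourArea))[:,0]
print("tray",cv2.minAreaRect((planes(t,[f(p) for p in k],.026)*1000).astype(np.float32)))
for nm,c,r in(("t",t,(300,165,356,218)),("s",s,(150,155,205,200))):
    im,f=crop(c,*r);g=cv2.cvtColor(im,cv2.COLOR_RGB2GRAY)
    m=(g<100).astype(np.uint8);k=cv2.convexHull(max(cv2.findContours(m,0,1)[0],key=cv2.contourArea))
    ins=np.zeros_like(m);cv2.fillConvexPoly(ins,k,1);ins=cv2.erode(ins,np.ones((9,9)))
    print("flange",nm,cv2.minAreaRect((planes(c,[f(p) for p in k[:,0]],.005)*1000).astype(np.float32)))
    n,_,st,ce=cv2.connectedComponentsWithStats(((g>105)&(ins>0)).astype(np.uint8))
    for i in range(1,n):
        if st[i,4]>20: p=f(ce[i]);print(p.round(2),st[i,4],plane(c,*p,.004).round(4),plane(c,*p,.045).round(4))
E
```

```text
t [202.97 172.16] 249 [0.5594 0.0785 0.034 ]
t [229.31 172.56] 291 [ 0.5583 -0.0032  0.034 ]
t [210.73 182.35] 3657 [0.5275 0.0539 0.034 ]
t [219.32 186.15] 4761 [0.5157 0.0272 0.034 ]
t [224.11 191.72] 229 [0.4984 0.0122 0.034 ]
panel ((527.1276245117188, 36.92724609375), (257.1084289550781, 167.58131408691406), 89.3898696899414)
house ((528.3667602539062, 38.181312561035156), (108.94236755371094, 149.74569702148438), 0.07535691559314728)
carton ((510.148681640625, 23.109935760498047), (19.225818634033203, 66.06681060791016), 65.73699188232422)
s [286.23 209.15] 15711 [0.5015 0.0334 0.034 ]
s [266.51 219.74] 428 [ 0.5545 -0.0047  0.034 ]
s [294.85 230.08] 442 [0.5551 0.0772 0.034 ]
panel ((528.4317626953125, 34.83019256591797), (264.46636962890625, 175.04185485839844), 89.43574523925781)
house ((568.7288208007812, 3.079559326171875), (239.32000732421875, 230.87232971191406), 24.478158950805664)
carton ((523.11669921875, 38.567466735839844), (59.48966979980469, 83.98896026611328), 67.13106536865234)
tray ((506.8067321777344, 309.83099365234375), (164.33999633789062, 129.2543792724609
[... 260 characters left out ...]
 -0.3107  0.045 ]
[311.37 190.54] 358 [ 0.5068 -0.2602  0.004 ] [ 0.501  -0.2551  0.045 ]
[339.63 193.43] 30 [ 0.4978 -0.3489  0.004 ] [ 0.4923 -0.3409  0.045 ]
[326.76 203.11] 315 [ 0.4671 -0.3079  0.004 ] [ 0.4626 -0.3013  0.045 ]
flange s ((503.5516662597656, -313.7803955078125), (93.8947982788086, 109.17835235595703), 36.01628875732422)
[181.45 164.69] 25 [ 0.4559 -0.3217  0.004 ] [ 0.4824 -0.3021  0.045 ]
[183.77 168.08] 84 [ 0.4648 -0.3091  0.004 ] [ 0.4909 -0.29    0.045 ]
[174.8  168.86] 236 [ 0.478  -0.3329  0.004 ] [ 0.5036 -0.3128  0.045 ]
[191.68 182.83] 140 [ 0.5049 -0.2617  0.004 ] [ 0.5295 -0.2444  0.045 ]
[164.2  188.08] 122 [ 0.5533 -0.3277  0.004 ] [ 0.576  -0.3079  0.045 ]
```

```bash
cat >> h.py <<'E'
from scipy.spatial.transform import Rotation as R
def go(x,y,z,phi):
    "units: turn about tool z, then shift in tool frame before and after turning"
    o=telemetry.get_obs();r=R.from_quat(o["tool_rot"]);M=r.as_matrix();d=np.array([x,y,z])-o["eef_pos"]
    p0=np.arctan2(M[1,0],M[0,0]);D=(phi-p0+np.pi)%(2*np.pi)-np.pi
    G=R.from_matrix(np.c_[[np.cos(phi),np.sin(phi),0],[np.sin(phi),-np.cos(phi),0],[0,0,-1.]])
    print("at",o["eef_pos"].round(4),"phi",p0.round(4),"t",o["clock"],"w",o["grip_width"].round(4),"f",o["grasp_force"])
    print("turn vec (units)",((r.inv()*G).as_rotvec()/2/np.pi).round(4),"rows",abs(D)/np.radians(7.16))
    print("shift now-frame",(M.T@d/.3).round(4),"after-turn frame",(G.as_matrix().T@d/.3).round(4))
E
python3 - <<'E'
from h import *
t=dict(np.load("top0.npz"));s=dict(np.load("scene0.npz"))
C=[]
for nm,c,r in(("t",t,(203,168,231,203)),("s",s,(268,190,308,228))):
    im,f=crop(c,*r); h=cv2.cvtColor(im,cv2.COLOR_RGB2HSV)
    br=cv2.inRange(h,(5,70,40),(30,255,255))
    full=cv2.morphologyEx(br,cv2.MORPH_CLOSE,np.ones((45,45)))
    k=max(cv2.findContours(br,0,1)[0],key=cv2.contourArea)
    hull=np.zeros_like(br)
    n,l,st,ce=cv2.connectedComponentsWithStats(br)
    pts=np.vstack([np.argwhere(l==i)[:,::-1] for i in range(1,n) if st[i,4]>1500]).astype(np.int32)
    cv2.fillConvexPoly(hull,cv2.convexHull(pts),1)
    m=cv2.erode(((br==0)&(hull>0)).astype(np.uint8),np.ones((5,5)))
    k=max(cv2.findContours(m,0,1)[0],key=cv2.contourArea)
    w=(planes(c,[f(p) for p in k[:,0]],.072)*1000).astype(np.float32)
    M=cv2.moments(k);p=f((M["m10"]/M["m00"],M["m01"]/M["m00"]));C.append((c,p))
    print(nm,p,cv2.minAreaRect(w),plane(c,*p,.072))
print(tri(*C[0],*C[1]))
E
python3 -c "
from h import *
go(.516,.037,.2,2.76)"
```

```text
t [214.65559891 184.22567199] ((515.9942016601562, 37.20801544189453), (10.38730525970459, 64.0107192993164), 65.83847045898438) [0.5157554  0.03729107 0.072     ]
s [286.41126466 205.26109715] ((513.1812744140625, 35.17847442626953), (8.919876098632812, 65.61432647705078), 66.59364318847656) [0.51334843 0.03516438 0.072     ]
(array([0.51539031, 0.03627939, 0.07557789]), np.float64(0.0012513551735601593))Traceback (most recent call last):
  File "<string>", line 3, in <module>
    go(.516,.037,.2,2.76)
    ~~^^^^^^^^^^^^^^^^^^^
  File "h.py", line 32, in go
    print("at",o["eef_pos"].round(4),"phi",p0.round(4),"t",o["clock"],"w",o["grip_width"].round(4),"f",o["grasp_force"])
                                                                          ^^^^^^^^^^^^^^^^^^^^^
AttributeError: 'float' object has no attribute 'round'
```

```bash
sed -i 's/o\["grip_width"\].round(4)/round(o["grip_width"],4)/' h.py
python3 -c "
from h import *
go(.5145,.0363,.2,2.726)"
```

```text
at [ 0.1341 -0.4811  0.2305] phi 0.2718 t 0.1 w 0.0854 f 0.0
turn vec (units) [-1.000e-04 -4.000e-04 -3.906e-01] rows 19.639230559354782
shift now-frame [ 1.6845 -1.3208  0.1041] after-turn frame [-0.4638  2.0899  0.1016]
```

```bash
r='[[0,0,0],[0.105,-0.0825,0.0],-1]'
python3 -m inch '[[[0,0,0],[0.105,-0.0825,0],-1],[[0,0,0],[0.105,-0.0825,0],-1],[[0,0,0],[0.105,-0.0825,0],-1],[[0,0,0],[0.105,-0.0825,0],-1],[[0,0,0],[0.105,-0.0825,0],-1],[[0,0,0],[0.105,-0.0825,0],-1],[[0,0,0],[0.105,-0.0825,0],-1],[[0,0,0],[0.105,-0.0825,0],-1]]'
python3 -m inch '[[[0,0,0],[0.105,-0.0825,0],-1],[[0,0,0],[0.105,-0.0825,0],-1],[[0,0,0],[0.105,-0.0825,0],-1],[[0,0,0],[0.105,-0.0825,0],-1],[[0,0,0],[0.105,-0.0825,0],-1],[[0,0,0],[0.105,-0.0825,0],-1],[[0,0,0],[0.105,-0.0825,0],-1],[[0,0,0],[0.105,-0.0825,0],-1]]'
python3 -m inch '[[[0,0,-0.0195],[0,0,0],-1],[[0,0,-0.0195],[0,0,0],-1],[[0,0,-0.0195],[0,0,0],-1],[[0,0,-0.0195],[0,0,0],-1],[[0,0,-0.0195],[0,0,0],-1],[[0,0,-0.0195],[0,0,0],-1],[[0,0,-0.0195],[0,0,0],-1],[[0,0,-0.0195],[0,0,0],-1],[[0,0,-0.0195],[0,0,0],-1],[[0,0,-0.0195],[0,0,0],-1]]'
python3 -m inch '[[[0,0,-0.0195],[0,0,0],-1],[[0,0,-0.0195],[0,0,0],-1],[[0,0,-0.0195],[0,0,0],-1],[[0,0,-0.0195],[0,0,0],-1],[[0,0,-0.0195],[0,0,0],-1],[[0,0,-0.0195],[0,0,0],-1],[[0,0,-0.0195],[0,0,0],-1],[[0,0,-0.0195],[0,0,0],-1],[[0,0,-0.0195],[0,0,0],-1],[[0,0,-0.0195],[0,0,0],-1]]'
python3 -c "
from h import *
go(.5145,.0363,.048,2.726)"
```

```text
clock: 0.77
eef_pos: [0.3242, -0.2214, 0.2311]
tool_rot: [0.991, 0.135, -0.0, -0.0]
ft_force: [1.4, -0.8, -0.0]
grip_width: 0.0855
grasp_force: 0.0
clock: 1.43
eef_pos: [0.5139, 0.0371, 0.2309]
tool_rot: [0.991, 0.136, -0.0, 0.0]
ft_force: [1.5, -1.1, -0.1]
grip_width: 0.0853
grasp_force: 0.0
clock: 2.27
eef_pos: [0.513, 0.0351, 0.2307]
tool_rot: [0.731, 0.683, -0.001, -0.0]
ft_force: [-0.3, 0.3, 0.7]
grip_width: 0.0852
grasp_force: 0.0
clock: 3.1
eef_pos: [0.5131, 0.0351, 0.2308]
tool_rot: [0.205, 0.979, -0.0, -0.001]
ft_force: [0.6, -0.3, 0.2]
grip_width: 0.0856
grasp_force: 0.0
at [0.5131 0.0351 0.2308] phi 2.7283 t 3.1 w 0.0856 f 0.0
turn vec (units) [-0.0001 -0.0002  0.0004] rows 0.01853630031409268
shift now-frame [-0.0035  0.0059  0.6092] after-turn frame [-0.0028  0.0056  0.6092]
```

```bash
python3 -m inch '[[[0,0,0],[-0.003,0.006,0.1],-1],[[0,0,0],[0,0,0.1],-1],[[0,0,0],[0,0,0.1],-1],[[0,0,0],[0,0,0.1],-1],[[0,0,0],[0,0,0.1],-1],[[0,0,0],[0,0,0.065],-1],[[0,0,0],[0,0,0.04],-1],[[0,0,0],[0,0,0.02],-1],[[0,0,0],[0,0,0],-1]]'
python3 -m inch '[[[0,0,0],[0,0,0],0.2],[[0,0,0],[0,0,0],0.4],[[0,0,0],[0,0,0],0.6],[[0,0,0],[0,0,0],0.8],[[0,0,0],[0,0,0],1],[[0,0,0],[0,0,0],1],[[0,0,0],[0,0,0],1],[[0,0,0],[0,0,0],1]]'
```

```text
clock: 3.85
eef_pos: [0.5134, 0.0363, 0.042]
tool_rot: [0.208, 0.978, -0.001, -0.002]
ft_force: [-0.8, 0.5, -0.6]
grip_width: 0.0853
grasp_force: 0.0
clock: 4.52
eef_pos: [0.5162, 0.0365, 0.0452]
tool_rot: [0.208, 0.978, 0.0, 0.001]
ft_force: [0.3, 0.2, 5.7]
grip_width: 0.0428
grasp_force: 63.2
```

```bash
python3 -m inch '[[[0,0,0],[0,0,-0.03],1],[[0,0,0],[0,0,-0.06],1],[[0,0,0],[0,0,-0.1],1],[[0,0,0],[0,0,-0.1],1],[[0,0,0],[0,0,-0.06],1],[[0,0,0],[0,0,0],1]]'
python3 -c "
from h import *
go(.505,.311,.145,1.65)"
```

```text
clock: 5.02
eef_pos: [0.5177, 0.0366, 0.1536]
tool_rot: [0.208, 0.978, 0.001, 0.004]
ft_force: [1.0, 0.0, -1.7]
grip_width: 0.0428
grasp_force: 62.5
at [0.5177 0.0366 0.1536] phi 2.7223 t 5.0167 w 0.0428 f 62.46585130691528
turn vec (units) [0.0012 0.0007 0.1707] rows 8.58059168378383
shift now-frame [0.4112 0.818  0.0289] after-turn frame [0.915  0.0301 0.0286]
```

```bash
python3 -m inch '[[[0,0,0.019],[0,0,0],1],[[0,0,0.019],[0,0,0],1],[[0,0,0.019],[0,0,0],1],[[0,0,0.019],[0,0,0],1],[[0,0,0.019],[0,0,0],1],[[0,0,0.019],[0,0,0],1],[[0,0,0.019],[0,0,0],1],[[0,0,0.019],[0,0,0],1],[[0,0,0.019],[0,0,0],1]]'
python3 -m inch '[[[0,0,0],[0.07,0.004,0],1],[[0,0,0],[0.11,0.004,0],1],[[0,0,0],[0.115,0.004,0],1],[[0,0,0],[0.115,0.004,0],1],[[0,0,0],[0.115,0.004,0],1],[[0,0,0],[0.115,0.004,0],1],[[0,0,0],[0.115,0.004,0],1],[[0,0,0],[0.1,0.002,0],1],[[0,0,0],[0.06,0,0],1],[[0,0,0],[0,0,0],1]]'
python3 - <<'E'
from h import *
go(.505,.311,.025,1.65)
for n in("top","scene"):
    c=cam(n);np.savez(f"{n}1.npz",**c)
t=dict(np.load("top1.npz"));s=dict(np.load("scene1.npz"))
a=cv2.resize(t["img"][140:235,95:265],None,fx=3,fy=3);b=cv2.resize(s["img"][165:300,225:425],None,fx=2.4,fy=2.4)
w=max(a.shape[1],b.shape[1]);p=lambda i:np.pad(i,((0,0),(0,w-i.shape[1]),(0,0)))
cv2.imwrite("pics/b.png",np.vstack([p(a),p(b)])[:,:,::-1])
E
```

```text
clock: 5.77
eef_pos: [0.5138, 0.0363, 0.1474]
tool_rot: [0.682, 0.732, -0.001, -0.001]
ft_force: [-0.2, 0.4, -1.4]
grip_width: 0.0433
grasp_force: 62.4
clock: 6.6
eef_pos: [0.5013, 0.3144, 0.147]
tool_rot: [0.677, 0.736, -0.001, -0.001]
ft_force: [0.3, 0.2, -1.4]
grip_width: 0.0428
grasp_force: 62.4
at [0.5013 0.3144 0.147 ] phi 1.6529 t 6.6 w 0.0428 f 62.42346525192261
turn vec (units) [-0.0003 -0.0001  0.0005] rows 0.023547133223643647
shift now-frame [-0.0126  0.0123  0.4067] after-turn frame [-0.0123  0.0114  0.4068]
```

View pics/b.png

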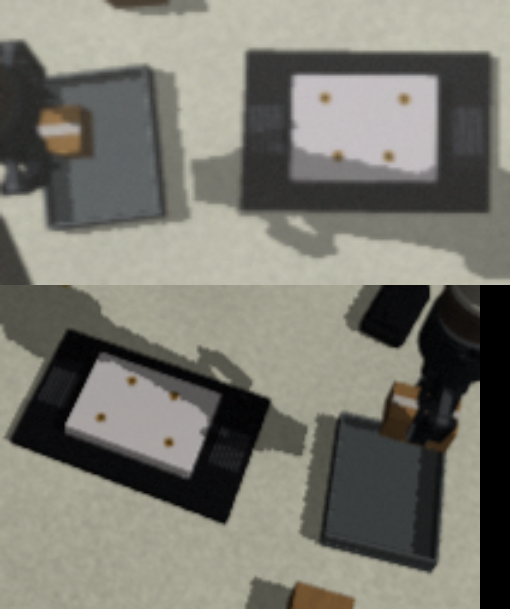

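All four brass threads are now visible, in the top crop at (325,98), (404,98), (338,156) and (389,156). The carton is gripped upright above the tray, so I lower it.

```bash
python3 -m inch '[[[0,0,0],[-0.006,0.006,0.05],1],[[0,0,0],[-0.006,0.006,0.1],1],[[0,0,0],[0,0,0.1],1],[[0,0,0],[0,0,0.09],1],[[0,0,0],[0,0,0.04],1],[[0,0,0],[0,0,0.02],1],[[0,0,0],[0,0,0.02],1],[[0,0,0],[0,0,0.01],1],[[0,0,0],[0,0,0],1]]'
python3 - <<'E'
from h import *
go(.505,.311,.0165,1.65)
print(telemetry.get_obs()["ft_force"])
D=[]
for n,r in(("top",(165,150,265,220)),("scene",(225,170,345,265))):
    c=dict(np.load(n+"1.npz"));im,f=crop(c,*r);h=cv2.cvtColor(im,cv2.COLOR_RGB2HSV)
    k,_,st,ce=cv2.connectedComponentsWithStats(cv2.inRange(h,(5,70,40),(30,255,255)))
    for i in range(1,k):
        if st[i,4]>100: p=f(ce[i]);print(n,p.round(2),st[i,4],plane(c,*p,.034).round(4))
E
```

```text
clock: 7.45
eef_pos: [0.5071, 0.3071, 0.0201]
tool_rot: [0.68, 0.734, 0.0, 0.0]
ft_force: [-0.1, 0.1, -0.5]
grip_width: 0.0426
grasp_force: 62.4
at [0.5071 0.3071 0.0201] phi 1.647 t 7.45 w 0.0426 f 62.416924238204956
turn vec (units) [ 0.0001 -0.     -0.0005] rows 0.023631280504630574
shift now-frame [ 0.0136 -0.0059  0.0118] after-turn frame [ 0.0136 -0.0059  0.0118]
[-0.12165183  0.13227226 -0.53025007]
top [202.95 172.18] 249 [0.5594 0.0786 0.034 ]
top [229.32 172.56] 294 [ 0.5583 -0.0032  0.034 ]
top [207.16 191.45] 242 [0.4991 0.0645 0.034 ]
top [224.1 191.7] 260 [0.4984 0.0122 0.034 ]
scene [279.5  204.39] 425 [0.4941 0.0108 0.034 ]
scene [297.07 210.66] 419 [0.4946 0.0628 0.034 ]
scene [266.51 219.74] 427 [ 0.5545 -0.0047  0.034 ]
scene [294.85 230.1 ] 440 [0.5551 0.0772 0.034 ]
```

```bash
python3 -m inch '[[[0,0,0],[0,0,0.006],1],[[0,0,0],[0,0,0.006],1],[[0,0,0],[0,0,0],1]]'
```

```text
clock: 7.7
eef_pos: [0.507, 0.3077, 0.0168]
tool_rot: [0.679, 0.734, 0.001, 0.0]
ft_force: [-0.2, -0.1, -1.4]
grip_width: 0.0429
grasp_force: 62.4
```

```bash
python3 -m inch '[[[0,0,0],[0,0,0.003],1],[[0,0,0],[0,0,0.003],1],[[0,0,0],[0,0,0],1]]'; python3 -m inch '[[[0,0,0],[0,0,0.003],1],[[0,0,0],[0,0,0],1]]'
```

```text
clock: 7.95
eef_pos: [0.5071, 0.3078, 0.0163]
tool_rot: [0.679, 0.734, 0.001, 0.0]
ft_force: [-2.8, -1.7, 6.9]
grip_width: 0.043
grasp_force: 63.4
clock: 8.12
eef_pos: [0.5071, 0.3078, 0.0162]
tool_rot: [0.679, 0.734, 0.001, 0.0]
ft_force: [-3.7, -1.8, 12.1]
grip_width: 0.0433
grasp_force: 64.1
```

Floor contact. I release gently and rise.

```bash
python3 -m inch '[[[0,0,0],[0,0,-0.004],0.2],[[0,0,0],[0,0,0],0],[[0,0,0],[0,0,0],-0.3],[[0,0,0],[0,0,0],-0.7],[[0,0,0],[0,0,0],-0.7],[[0,0,0],[0,0,0],-0.7]]'
python3 -m inch '[[[0,0,0],[0,0,-0.03],-0.7],[[0,0,0],[0,0,-0.05],-0.7],[[0,0,0],[0,0,-0.1],-0.7],[[0,0,0],[0,0,-0.13],-0.8],[[0,0,0],[0,0,-0.13],-1],[[0,0,0],[0,0,-0.13],-1],[[0,0,0],[0,0,-0.05],-1],[[0,0,0],[0,0,0],-1]]'
python3 - <<'E'
from h import *
go(.5058,-.3116,.2,2.2)
E
```

```text
clock: 8.62
eef_pos: [0.5066, 0.3074, 0.0144]
tool_rot: [0.679, 0.734, -0.0, -0.0]
ft_force: [0.1, 0.7, -0.3]
grip_width: 0.0726
grasp_force: 0.0
clock: 9.28
eef_pos: [0.5094, 0.3091, 0.2074]
tool_rot: [0.679, 0.734, 0.006, 0.002]
ft_force: [-0.5, 1.8, -0.8]
grip_width: 0.0852
grasp_force: 0.0
at [0.5094 0.3091 0.2074] phi 1.6478 t 9.2833 w 0.0852 f 0.0
turn vec (units) [ 0.0018 -0.0004 -0.0879] rows 4.418969724463965
shift now-frame [-2.062  -0.1712  0.0124] after-turn frame [-1.6656 -1.2273  0.0248]
```

```bash
python3 -m inch '[[[0,0,0],[-0.1,-0.01,0],-1],[[0,0,0],[-0.12,-0.01,0],-1],[[0,0,0],[-0.12,-0.01,0],-1],[[0,0,0],[-0.12,-0.01,0],-1],[[0,0,0],[-0.12,-0.01,0],-1],[[0,0,0],[-0.12,-0.01,0],-1],[[0,0,0],[-0.12,-0.01,0],-1],[[0,0,0],[-0.12,-0.01,0],-1],[[0,0,0],[-0.12,-0.01,0],-1]]'
python3 -m inch '[[[0,0,0],[-0.12,-0.01,0],-1],[[0,0,0],[-0.12,-0.01,0],-1],[[0,0,0],[-0.12,-0.01,0],-1],[[0,0,0],[-0.12,-0.01,0],-1],[[0,0,0],[-0.12,-0.01,0],-1],[[0,0,0],[-0.12,-0.01,0],-1],[[0,0,0],[-0.12,-0.01,0],-1],[[0,0,0],[-0.12,-0.01,0],-1],[[0,0,0],[-0.04,0,0],-1],[[0,0,0],[0,0,0],-1]]'
python3 -m inch '[[[0,0,-0.0176],[0,0,0],-1],[[0,0,-0.0176],[0,0,0],-1],[[0,0,-0.0176],[0,0,0],-1],[[0,0,-0.0176],[0,0,0],-1],[[0,0,-0.0176],[0,0,0],-1],[[0,0,0],[0,0,0],-1]]'
python3 - <<'E'
from h import *
go(.5058,-.3116,.014,2.2)
c=cam("top");s=cam("scene")
a=cv2.resize(c["img"][140:235,95:265],None,fx=3,fy=3);b=cv2.resize(s["img"][165:300,225:425],None,fx=2.4,fy=2.4)
w=max(a.shape[1],b.shape[1]);p=lambda i:np.pad(i,((0,0),(0,w-i.shape[1]),(0,0)))
cv2.imwrite("pics/c.png",np.vstack([p(a),p(b)])[:,:,::-1])
E
```

```text
clock: 10.03
eef_pos: [0.5033, -0.0133, 0.2]
tool_rot: [0.679, 0.734, -0.0, -0.001]
ft_force: [0.3, -1.0, 1.0]
grip_width: 0.0855
grasp_force: 0.0
clock: 10.87
eef_pos: [0.5025, -0.3155, 0.1993]
tool_rot: [0.681, 0.732, -0.0, -0.001]
ft_force: [0.1, 0.9, 0.4]
grip_width: 0.0854
grasp_force: 0.0
clock: 11.37
eef_pos: [0.5033, -0.3108, 0.2002]
tool_rot: [0.452, 0.892, 0.0, -0.001]
ft_force: [-0.6, -0.1, 0.1]
grip_width: 0.0855
grasp_force: 0.0
at [ 0.5033 -0.3108  0.2002] phi 2.2042 t 11.3667 w 0.0855 f 0.0
turn vec (units) [-0.     -0.0003  0.0007] rows 0.03347245341621005
shift now-frame [-0.0084  0.0053  0.6208] after-turn frame [-0.0073  0.0052  0.6208]
```

View pics/c.png

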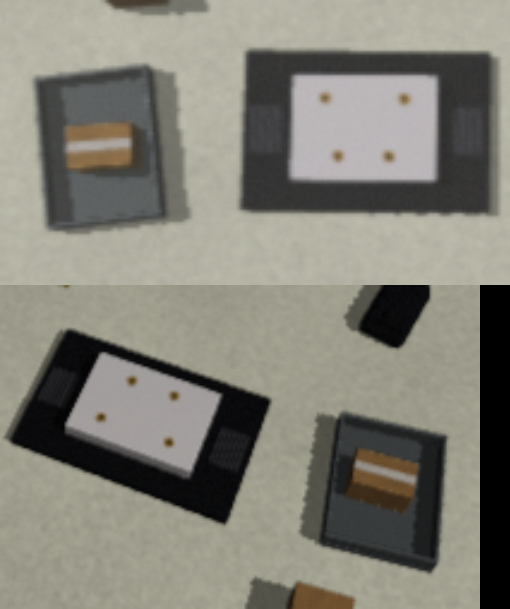

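The carton stands flat near the tray's centre, at (100,146) in the top crop. Next I grasp the flange neck.

```bash
python3 -m inch '[[[0,0,0],[-0.008,0.005,0.06],-1],[[0,0,0],[0,0,0.1],-1],[[0,0,0],[0,0,0.1],-1],[[0,0,0],[0,0,0.1],-1],[[0,0,0],[0,0,0.1],-1],[[0,0,0],[0,0,0.07],-1],[[0,0,0],[0,0,0.05],-1],[[0,0,0],[0,0,0.027],-1],[[0,0,0],[0,0,0],-1]]'
python3 -c "
from h import *
go(.5058,-.3116,.018,2.2)"
python3 -m inch '[[[0,0,0],[0,0,0],0],[[0,0,0],[0,0,0],0.2],[[0,0,0],[0,0,0],0.4],[[0,0,0],[0,0,0],0.6],[[0,0,0],[0,0,0],0.8],[[0,0,0],[0,0,0],1],[[0,0,0],[0,0,0],1],[[0,0,0],[0,0,0],1],[[0,0,0],[0,0,0],1]]'
```

```text
clock: 12.22
eef_pos: [0.5046, -0.3123, 0.0164]
tool_rot: [0.454, 0.891, 0.0, -0.002]
ft_force: [0.6, -0.2, 0.3]
grip_width: 0.0854
grasp_force: 0.0
at [ 0.5046 -0.3123  0.0164] phi 2.1998 t 12.2167 w 0.0854 f 0.0
turn vec (units) [-0.0003 -0.0007 -0.    ] rows 0.0019212674155359114
shift now-frame [-0.0007  0.0046 -0.0054] after-turn frame [-0.0007  0.0046 -0.0054]
clock: 12.97
eef_pos: [0.5071, -0.3142, 0.0201]
tool_rot: [0.453, 0.891, 0.0, 0.001]
ft_force: [-0.1, -0.0, 6.0]
grip_width: 0.0291
grasp_force: 62.1
```

```bash
python3 -m inch '[[[0,0,0],[0,0,-0.02],1],[[0,0,0],[0,0,-0.04],1],[[0,0,0],[0,0,-0.08],1],[[0,0,0],[0,0,-0.1],1],[[0,0,0],[0,0,-0.1],1],[[0,0,0],[0,0,-0.08],1],[[0,0,0],[0,0,-0.04],1],[[0,0,0],[0,0,0],1],[[0,0,0],[0,0,0],1]]'
python3 -c "
from h import *
go(.5267,.0373,.155,1.5598)"
```

```text
clock: 13.72
eef_pos: [0.5056, -0.3136, 0.1562]
tool_rot: [0.453, 0.891, -0.0, -0.0]
ft_force: [0.3, 0.1, -5.2]
grip_width: 0.0291
grasp_force: 61.0
at [ 0.5056 -0.3136  0.1562] phi 2.2006 t 13.7167 w 0.0291 f 60.99021077156067
turn vec (units) [-1.00e-04 -1.00e-04  1.02e-01] rows 5.12810145604737
shift now-frame [0.9038 0.7456 0.0042] after-turn frame [1.1702 0.0573 0.0041]
```

```bash
python3 -m inch '[[[0,0,0.012],[0,0,0],1],[[0,0,0.018],[0,0,0],1],[[0,0,0.018],[0,0,0],1],[[0,0,0.018],[0,0,0],1],[[0,0,0.018],[0,0,0],1],[[0,0,0.012],[0,0,0],1],[[0,0,0.006],[0,0,0],1]]'
python3 -m inch '[[[0,0,0],[0.05,0.0048,0],1],[[0,0,0],[0.09,0.0048,0],1],[[0,0,0],[0.1,0.0048,0],1],[[0,0,0],[0.1,0.0048,0],1],[[0,0,0],[0.1,0.0048,0],1],[[0,0,0],[0.1,0.0048,0],1],[[0,0,0],[0.1,0.0048,0],1],[[0,0,0],[0.1,0.0048,0],1],[[0,0,0],[0.1,0.0048,0],1],[[0,0,0],[0.1,0.0048,0],1]]'
python3 -m inch '[[[0,0,0],[0.1,0.0048,0],1],[[0,0,0],[0.08,0.003,0],1],[[0,0,0],[0.04,0,0],1],[[0,0,0],[0.01,0,0],1],[[0,0,0],[0,0,0],1],[[0,0,0],[0,0,0],1]]'
python3 - <<'E'
from h import *
go(.5267,.0373,.08,1.5598)
for n in("top","scene"):
    c=cam(n);np.savez(f"{n}2.npz",**c)
t=dict(np.load("top2.npz"));s=dict(np.load("scene2.npz"))
a=cv2.resize(t["img"][140:230,165:275],None,fx=4,fy=4);b=cv2.resize(s["img"][140:270,215:355],None,fx=4,fy=4)
h=max(a.shape[0],b.shape[0]);p=lambda i:np.pad(i,((0,h-i.shape[0]),(0,0),(0,0)))
o=np.hstack([p(a),p(b)]);o=cv2.resize(o,(800,int(o.shape[0]*800/o.shape[1])));cv2.imwrite("pics/d.png",o[:,:,::-1]);print(o.shape)
E
```

```text
clock: 14.3
eef_pos: [0.5043, -0.3127, 0.1534]
tool_rot: [0.712, 0.702, -0.001, -0.003]
ft_force: [-1.1, -0.0, -4.5]
grip_width: 0.029
grasp_force: 60.9
clock: 15.13
eef_pos: [0.5215, -0.0298, 0.1545]
tool_rot: [0.711, 0.704, -0.001, -0.002]
ft_force: [0.6, 0.8, -4.2]
grip_width: 0.0288
grasp_force: 60.9
clock: 15.63
eef_pos: [0.5258, 0.0365, 0.1557]
tool_rot: [0.711, 0.703, -0.001, -0.0]
ft_force: [-0.7, -0.2, -3.4]
grip_width: 0.0289
grasp_force: 60.9
at [0.5258 0.0365 0.1557] phi 1.5597 t 15.6333 w 0.0289 f 60.87527275085449
turn vec (units) [-0.0003  0.0001 -0.    ] rows 0.0008276610681178798
shift now-frame [0.0031 0.0033 0.2525] after-turn frame [0.0028 0.0028 0.2525]
(416, 800, 3)
```

View pics/d.png

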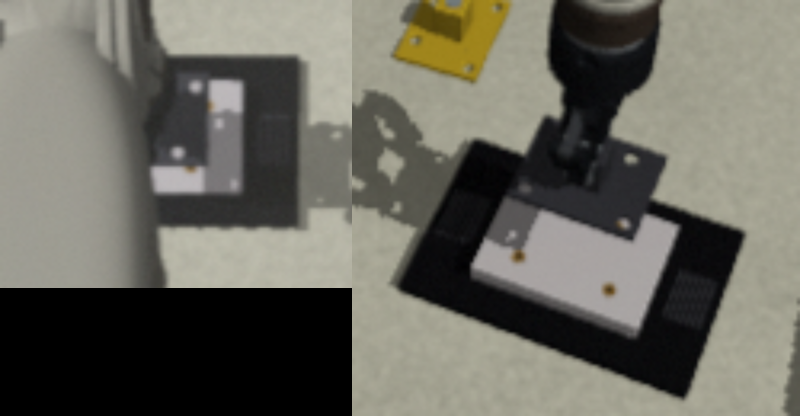

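The flange is held level over the display, still about 10 cm up. The top view shows two of its holes, at (196,87) and (178,152), and the scene view three, at (630,158), (624,222) and (525,187). I lower it part way and measure the offset.

```bash
python3 -m inch '[[[0,0,0],[0.003,0.003,0.03],1],[[0,0,0],[0,0,0.06],1],[[0,0,0],[0,0,0.08],1],[[0,0,0],[0,0,0.06],1],[[0,0,0],[0,0,0.03],1],[[0,0,0],[0,0,0.012],1],[[0,0,0],[0,0,0],1],[[0,0,0],[0,0,0],1]]'
python3 - <<'E'
from h import *
go(.5267,.0373,.065,1.5598)
for n in("top","scene"):
    c=cam(n);np.savez(f"{n}3.npz",**c)
t=dict(np.load("top3.npz"));s=dict(np.load("scene3.npz"))
a=cv2.resize(t["img"][145:225,200:265],None,fx=6,fy=6,interpolation=cv2.INTER_CUBIC);b=cv2.resize(s["img"][170:250,240:325],None,fx=6,fy=6,interpolation=cv2.INTER_CUBIC)
o=np.hstack([a,b]);o=o[:,:,::-1];o=cv2.resize(o,None,fx=.88,fy=.88);print(o.shape);cv2.imwrite("pics/e.png",o)
E
```

```text
clock: 16.4
eef_pos: [0.5283, 0.0378, 0.0756]
tool_rot: [0.711, 0.703, 0.0, 0.0]
ft_force: [0.2, -0.3, -3.5]
grip_width: 0.0289
grasp_force: 60.8
at [0.5283 0.0378 0.0756] phi 1.5593 t 16.4 w 0.0289 f 60.80596089363098
turn vec (units) [ 0.0002 -0.     -0.0001] rows 0.003939999496034633
shift now-frame [-0.0016 -0.0052  0.0355] after-turn frame [-0.0016 -0.0052  0.0355]
(422, 792, 3)
```

View pics/e.png

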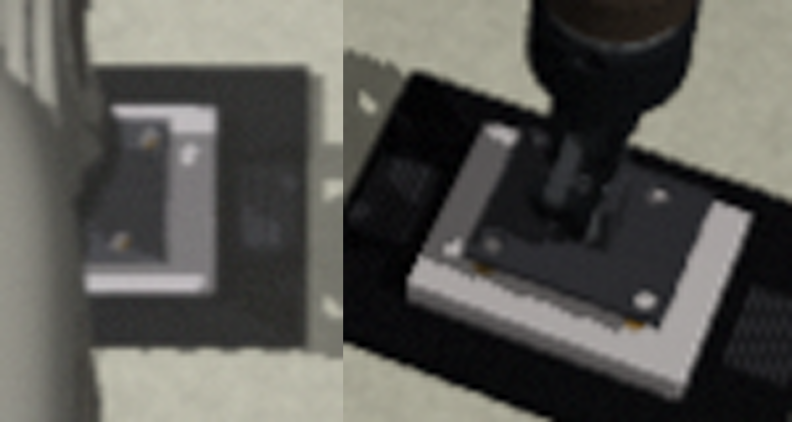

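```bash
cat > m.py <<'E'
from h import *
def cent(c,u,v,k=8,rad=4.2):
    x0,y0=int(u)-9,int(v)-9; im,f=crop(c,x0,y0,x0+19,y0+19,k)
    g=im.astype(float).max(2); yy,xx=np.indices(g.shape); X=(xx+.5)/k-.5+x0;Y=(yy+.5)/k-.5+y0
    for _ in range(8):
        m=np.hypot(X-u,Y-v)<rad; w=np.where(m,np.clip(g-np.percentile(g[m],35)-12,0,None),0)
        u,v=(w*X).sum()/w.sum(),(w*Y).sum()/w.sum()
    return np.array([u,v])
L=np.array([[30,41],[30,-41],[-30,-26],[-30,26]])/1000
TH={"top":np.array([[.5594,.0786],[.5583,-.0032],[.4984,.0122],[.4991,.0645]]),
    "scene":np.array([[.5551,.0772],[.5545,-.0047],[.4941,.0108],[.4946,.0628]])}
def fit(A,B):  # 2D rigid A->B
    a=A-A.mean(0);b=B-B.mean(0);th=np.arctan2((a[:,0]*b[:,1]-a[:,1]*b[:,0]).sum(),(a*b).sum())
    Rm=np.array([[np.cos(th),-np.sin(th)],[np.sin(th),np.cos(th)]]);return B.mean(0)-Rm@A.mean(0),th,np.linalg.norm(A@Rm.T+B.mean(0)-A.mean(0)@Rm.T-B,axis=1)
def run(n,c,px,zu):
    ids=list(px);q=[cent(c,*px[i]) for i in ids];W=planes(c,q,zu+.0025)
    o,th,res=fit(L[ids],W);od,td,rd=fit(L,TH[n])
    print(n,np.round(q,2).tolist(),"flange",o.round(4),round(th,4),"res",res.round(4),"display",od.round(4),round(td,4),"res",rd.round(4),"d",(od-o).round(4))
    print("  hole-thread",(W-TH[n][ids]).round(4).tolist())
    return dict(zip(ids,q))
E
python3 - <<'E'
from m import *
t=dict(np.load("top3.npz"));s=dict(np.load("scene3.npz"))
S=lambda x,y:((x-343.2)/5.28+240,y/5.28+170)
T=lambda x,y:(x/5.28+200,y/5.28+145)
a=run("scene",s,{0:S(644,300),1:S(491,245),3:S(659,195)},.057)
b=run("top",t,{1:T(149,138),2:T(120,241)},.057)
print(tri(t,b[1],s,a[1]))
E
```

```text
scene [[296.71, 226.5], [267.74, 216.01], [299.27, 206.58]] flange [0.5267 0.0402] -0.0073 res [0.0005 0.0006 0.0011] display [0.5246 0.0365] -0.0085 res [0.0002 0.0003 0.0003 0.0002] d [-0.0021 -0.0037]
  hole-thread [[0.0024, 0.0036], [0.0024, 0.0035], [0.0013, 0.0042]]
top [[233.86, 166.91], [222.0, 198.16]] flange [0.5266 0.0318] -0.104 res [0.02 0.02] display [0.5288 0.038 ] -0.0123 res [0.0001 0.0001 0.0002 0.0001] d [0.0022 0.0062]
  hole-thread [[0.0127, -0.0157], [-0.0231, 0.0037]]
(array([ 0.56583335, -0.00948637,  0.06920562]), np.float64(0.02113054365906658))
```

Run:
```python
from m import *
import m
t=dict(np.load("top3.npz"));s=dict(np.load("scene3.npz"))
m.cent.__defaults__=(8,2.3)
S=lambda x,y:((x-343.2)/5.28+240,y/5.28+170)
T=lambda x,y:(x/5.28+200,y/5.28+145)
a=run("scene",s,{0:S(644,300),1:S(491,245),3:S(659,195)},.057)
b=run("top",t,{1:T(149,138),2:T(120,241)},.057)
print(tri(t,b[1],s,a[1]))
# display thread1 triangulated for comparison
print(tri(t,(229.32,172.56),s,(266.51,219.74)))
```

```text
scene [[296.7, 226.5], [267.76, 215.95], [299.34, 206.52]] flange [0.5265 0.0403] -0.009 res [0.0006 0.0006 0.0012] display [0.5246 0.0365] -0.0085 res [0.0002 0.0003 0.0003 0.0002] d [-0.002  -0.0038]
  hole-thread [[0.0024, 0.0036], [0.0022, 0.0035], [0.0011, 0.0043]]
top [[227.71, 170.39], [222.06, 190.35]] flange [0.5302 0.0414] -0.0164 res [0.0008 0.0008] display [0.5288 0.038 ] -0.0123 res [0.0001 0.0001 0.0002 0.0001] d [-0.0014 -0.0034]
  hole-thread [[0.0019, 0.0029], [0.0006, 0.0039]]
(array([ 5.59353941e-01, -5.32752837e-04,  6.39103012e-02]), np.float64(0.00028137154541764864))
(array([ 0.5573689 , -0.00368679,  0.03909391]), np.float64(0.0001058335110216432))
```

Both views agree on a correction of (-1.7, -3.6) mm, with the underside about 22 mm above the housing. I apply it with an 11 mm descent and measure again.

```bash
python3 -m inch '[[[0,0,0],[-0.006,-0.003,0],1],[[0,0,0],[-0.006,-0.003,0],1],[[0,0,0],[0,0,0.012],1],[[0,0,0],[0,0,0.012],1],[[0,0,0],[0,0,0.012],1],[[0,0,0],[0,0,0],1],[[0,0,0],[0,0,0],1],[[0,0,0],[0,0,0],1]]'
python3 - <<'E'
from m import *
import m
m.cent.__defaults__=(8,2.3)
go(.5267,.0373,.065,1.5598)
t=cam("top");s=cam("scene")
np.savez("top4.npz",**t);np.savez("scene4.npz",**s)
y=np.radians(-.6);Rm=np.array([[np.cos(y),-np.sin(y)],[np.sin(y),np.cos(y)]])
def P(c,n,ids): return {i:proj(c,[*TH[n][i],.0475]) for i in ids}
a=run("scene",s,P(s,"scene",(0,1,3)),.0455);b=run("top",t,P(t,"top",(1,2)),.0455)
print(tri(t,b[1],s,a[1]),tri(t,b[2],s,proj(s,[*TH["scene"][2],.048])))
a=cv2.resize(t["img"][145:225,200:265],None,fx=5,fy=5,interpolation=cv2.INTER_CUBIC);b=cv2.resize(s["img"][170:250,240:325],None,fx=5,fy=5,interpolation=cv2.INTER_CUBIC)
cv2.imwrite("pics/f.png",np.hstack([a,b])[:,:,::-1])
E
```

```text
clock: 17.17
eef_pos: [0.5256, 0.0345, 0.064]
tool_rot: [0.711, 0.703, -0.0, -0.0]
ft_force: [-0.4, -0.5, -3.4]
grip_width: 0.0288
grasp_force: 60.8
at [0.5256 0.0345 0.064 ] phi 1.5599 t 17.1667 w 0.0288 f 60.80645442008972
turn vec (units) [-0.  0.  0.] rows 0.001089234433716201
shift now-frame [ 0.0095  0.0035 -0.0032] after-turn frame [ 0.0095  0.0035 -0.0032]
scene [[296.24, 227.88], [266.84, 216.88], [297.65, 207.86]] flange [0.5244 0.0374] -0.0044 res [0.0017 0.001  0.0007] display [0.5246 0.0365] -0.0085 res [0.0002 0.0003 0.0003 0.0002] d [ 0.0002 -0.0009]
  hole-thread [[0.0002, 0.0027], [-0.0007, 0.0001], [-0.0004, 0.0001]]m.py:7: RuntimeWarning: invalid value encountered in scalar divide
  u,v=(w*X).sum()/w.sum(),(w*Y).sum()/w.sum()
Traceback (most recent call last):
  File "m.py", line 16, in run
    ids=list(px);q=[cent(c,*px[i]) for i in ids];W=planes(c,q,zu+.0025)
                    ~~~~^^^^^^^^^^
  File "m.py", line 6, in cent
    m=np.hypot(X-u,Y-v)<rad; w=np.where(m,np.clip(g-np.percentile(g[m],35)-12,0,None),0)
                                                    ~~~~~~~~~~~~~^^^^^^^^^
IndexError: index -1 is out of bounds for axis 0 with size 0
```

Run:
```python
from m import *
t=dict(np.load("top4.npz"));s=dict(np.load("scene4.npz"))
a=cv2.resize(t["img"][150:210,205:255],None,fx=7,fy=7,interpolation=cv2.INTER_CUBIC);b=cv2.resize(s["img"][180:240,255:315],None,fx=7,fy=7,interpolation=cv2.INTER_CUBIC)
o=np.hstack([a,b])[:,:,::-1];o=cv2.convertScaleAbs(o,alpha=1.3);cv2.imwrite("pics/f.png",o);print(o.shape)
for n,c,o in(("top",t,(205,150)),("scene",s,(255,180))):
    print(n,[((proj(c,[*TH[n][i],.048])-o)*7+(0 if n=="top" else np.array([350,0]))).round(0).tolist() for i in range(4)])
```

```text
(420, 770, 3)
top [[-19.0, 149.0], [168.0, 152.0], [131.0, 288.0], [11.0, 286.0]]
scene [[632.0, 332.0], [432.0, 260.0], [524.0, 152.0], [648.0, 196.0]]
```

View pics/f.png

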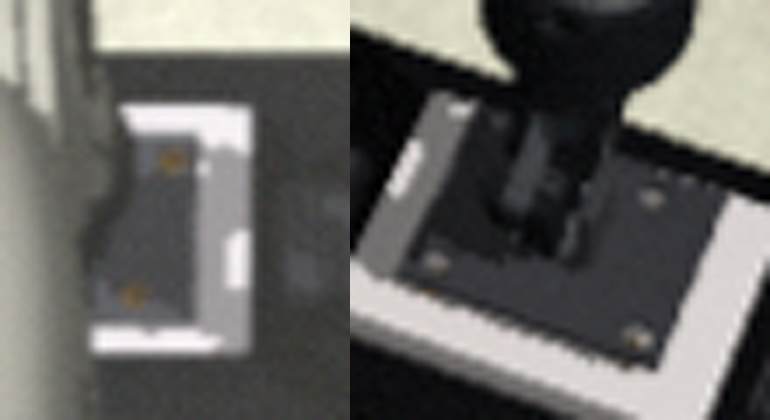

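The flange is over the housing with its holes on the brass: (172,160) and (134,294) in the top view, (639,335), (435,260) and (653,196) in the scene view. The brass could bias the hole centroids, so I check the plate edges too.

Run:
```python
from m import *
from scipy.ndimage import map_coordinates
for n in("top","scene"):
    c=dict(np.load(n+"4.npz"));g=c["img"].astype(float).mean(2);o,th,_=fit(L,TH[n]);o=o
    Rm=np.array([[np.cos(th),-np.sin(th)],[np.sin(th),np.cos(th)]])
    # (edge normal dir, fixed coordinate, range along edge, rim height above the desk)
    E={"+x":([1,0],.042,(-.05,-.03) if n=="top" else (-.045,.045)),"-x":([-1,0],.042,(-.05,-.03)),"-y":([0,-1],.053,(-.03,.03)),"+y":([0,1],.053,(-.03,.03))}
    for k,(nr,d,(a,b)) in E.items():
        if (n=="top" and k=="+y") or (n=="scene" and k in("-x",)): continue
        nr=np.array(nr);tg=np.array([-nr[1],nr[0]]);off=np.arange(-.008,.008,.00025);out=[]
        for z in((.0455,) if (n=="scene" and k=="+x") or (n=="top" and k in("-x","-y")) else (.0505,)):
            for q in np.linspace(a,b,9):
                # q is the coordinate on the other axis
                base=nr*d+np.array([0,q] if nr[0] else [q,0])
                W=[np.append(o+Rm@(base+nr*e),z) for e in off]
                uv=np.array([proj(c,w) for w in W]);pr=map_coordinates(g,[uv[:,1],uv[:,0]],order=1)
                gr=np.gradient(pr);i=gr.argmax();w=np.clip(gr[max(0,i-8):i+9],0,None);out.append((w*off[max(0,i-8):i+9]).sum()/w.sum()*1000)
        print(n,k,"edge beyond ideal mm",np.round(out,1),"med",np.median(out).round(2))
```

```text
top +x edge beyond ideal mm [-3.3 -3.2 -3.2 -3.2 -1.7 -1.7 -1.7 -1.9 -3.4] med -3.18
top -x edge beyond ideal mm [4.7 4.7 4.7 3.4 3.4 3.4 3.3 6.  5.3] med 4.68
top -y edge beyond ideal mm [ 0.8  0.7 -1.3  0.2  0.2 -1.6 -1.6 -1.7 -0.4] med -0.42
scene +x edge beyond ideal mm [ 2.1  2.8  1.4  2.4  2.8  2.2  2.7  1.  -2.3] med 2.23
scene -y edge beyond ideal mm [-0.2 -0.2 -1.1 -2.9 -2.9 -0.5 -0.4 -0.3  0.2] med -0.38
scene +y edge beyond ideal mm [ 0.3  0.9  0.3 -0.   0.9  0.6 -0.1  0.6  0.2] med 0.3
```

```bash
cat > e.py <<'E'
from m import *
from scipy.ndimage import map_coordinates
def edge(n,c,nr,d,a,b,z):
    g=c["img"].astype(float).mean(2);o,th,_=fit(L,TH[n]);Rm=np.array([[np.cos(th),-np.sin(th)],[np.sin(th),np.cos(th)]])
    nr=np.array(nr);off=np.arange(-.010,.008,.00025);P=[]
    for q in np.linspace(a,b,25):
        base=nr*d+np.array([0,q] if nr[0] else [q,0])
        uv=np.array([proj(c,np.append(o+Rm@(base+nr*e),z)) for e in off]);P.append(map_coordinates(g,[uv[:,1],uv[:,0]],order=1))
    p=np.mean(P,0);lo,hi=p[:16].mean(),p.max();i=np.argmax(p>(lo+hi)/2);return off[i]*1000,lo,hi
E
python3 - <<'E'
from e import *
for k,z in((3,.0563),(4,.0455)):
    t=dict(np.load(f"top{k}.npz"));s=dict(np.load(f"scene{k}.npz"))
    print(k,"top+x",edge("top",t,[1,0],.042,-.05,-.033,z+.005),"top-y",edge("top",t,[0,-1],.053,-.03,.03,z+.005))
    print("scene+y",edge("scene",s,[0,1],.053,-.03,.03,z+.005),"scene+x top rim",edge("scene",s,[1,0],.042,-.05,.05,z+.005),"bottom rim",edge("scene",s,[1,0],.042,-.05,.05,z))
# check of method on housing +x edge (55 mm at z .034) in top0
print(edge("top",dict(np.load("top1.npz")),[-1,0],-.055,-.06,.06,.034))
E
```

```text
3 top+x (np.float64(0.5000000000000091), np.float64(94.42758047509916), np.float64(181.49126793986056)) top-y (np.float64(-2.2499999999999933), np.float64(62.59179336251727), np.float64(132.59031862940236))
scene+y (np.float64(4.250000000000012), np.float64(47.36376752276946), np.float64(160.6901541065733)) scene+x top rim (np.float64(6.000000000000014), np.float64(57.298332849524236), np.float64(84.5296578374723)) bottom rim (np.float64(3.750000000000012), np.float64(53.015525051885035), np.float64(101.28321434496549))
4 top+x (np.float64(-2.4999999999999933), np.float64(76.41316817053664), np.float64(186.53174129530066)) top-y (np.float64(-0.24999999999999156), np.float64(60.06489762837713), np.float64(122.72070048328209))
scene+y (np.float64(0.7500000000000093), np.float64(45.57719567637355), np.float64(164.2561383104428)) scene+x top rim (np.float64(4.500000000000012), np.float64(49.34422575447381), np.float64(150.99568956406154)) bottom rim (np.float64(2.0000000000000107), np.float64(45.515711626586125), np.float64(163.60959183324192))
(np.float64(8.673617379884035e-15), np.float64(55.55231356598435), np.float64(193.18772336437948))
```

All the evidence puts the error at about -1.2 mm in x and +0.4 mm in y, with the underside about 12 mm above the housing. One small trim and a check.

```bash
python3 -m inch '[[[0,0,0],[-0.001,0.004,0],1],[[0,0,0],[0,0,0],1],[[0,0,0],[0,0,0],1],[[0,0,0],[0,0,0],1],[[0,0,0],[0,0,0],1],[[0,0,0],[0,0,0],1],[[0,0,0],[0,0,0],1],[[0,0,0],[0,0,0],1]]'
python3 - <<'E'
from e import *
import m
t=cam("top");s=cam("scene");z=.0455
print("top+x",edge("top",t,[1,0],.042,-.05,-.033,z+.005)[0],"top-y",edge("top",t,[0,-1],.053,-.03,.03,z+.005)[0])
print("scene+y",edge("scene",s,[0,1],.053,-.03,.03,z+.005)[0],"bottom rim",edge("scene",s,[1,0],.042,-.05,.05,z)[0])
m.cent.__defaults__=(8,2.3)
run("scene",s,{i:proj(s,[*TH["scene"][i],.0475]) for i in(0,1,3)},z)
o=telemetry.get_obs();print(o["clock"],o["eef_pos"],o["joint_vel"].round(3),o["grasp_force"],o["ft_force"])
im,f=crop(t,95,150,165,228);b=cv2.inRange(cv2.cvtColor(im,cv2.COLOR_RGB2HSV),(5,70,40),(30,255,255));print("carton px visible",b.sum()//255)
E
```

```text
clock: 17.93
eef_pos: [0.5269, 0.0341, 0.0642]
tool_rot: [0.711, 0.703, 0.0, -0.0]
ft_force: [-1.6, -0.7, -3.3]
grip_width: 0.0289
grasp_force: 60.8
top+x -0.749999999999992 top-y -0.24999999999999156
scene+y 0.5000000000000091 bottom rim 3.0000000000000115
scene [[295.93, 227.87], [266.39, 217.03], [297.3, 208.03]] flange [0.5251 0.0366] -0.0019 res [0.0016 0.0011 0.0005] display [0.5246 0.0365] -0.0085 res [0.0002 0.0003 0.0003 0.0002] d [-0.0005 -0.0001]
  hole-thread [[0.0004, 0.0019], [0.0002, -0.0008], [0.0005, -0.0006]]
18.0333 [0.52687811 0.03411104 0.06421087] [-0.    -0.001 -0.    -0.     0.001  0.001] 60.8078134059906 [-0.77657133  0.1142908  -4.12638999]
carton px visible 9629
```

Every measurement now puts the holes within about 1 mm of the threads, and the arm is steady, so I hand it in.

```bash
python3 -c "
from workcell import workorder
print(workorder.job_done())"
```

```text
the job is handed in; nothing more can be done
None
```

I handed the job in at 18 s: the carton stands flat in the tray, and the gripper holds the dark flange about 12 mm above the housing, each hole within roughly 2 mm of its thread by the cameras; no verdict came back.

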